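Check the spring pilot of the middle crimping die

ROBOT

A 7-joint arm with a two-finger parallel gripper is mounted at the origin on the work surface. World frame = base frame: x ahead of the robot, y to its left, z up, the work surface at z = 0. Lengths are in m, angles in rad, forces in N, time in s.
With the tool pointing down it reaches from about 0.425 to 0.875 m from the base axis. Payload 4.7 kg.
Tool frame: the origin (TCP) lies on the centre line of the jaws, within the pads' length; the fingertips stand 22 mm ahead of it and the grasp point (between the pads) lies 3 mm ahead of it; z points along the fingers, y is the line along which they close (so a half turn about z gives the same grasp; the last joint's range is limited). The gripper opens to 85 mm and grips with 20 to 120 N. Pads are 22 mm wide; open, the fingers measure 114 mm over their backs; the gripper's body (76 mm by 85 mm) begins 54 mm behind the grasp point. The pads swing forward as they close: fully open they stand 13 mm farther back than shut.
Start: joints at [-1.281, 0.321, -0.07, 1.45, 0.023, 1.371, -0.057], TCP at [0.177, 0.625, 0.214] pointing down, gripper open.
Joint ranges: [-2.86, 2.86], [-0.3, 2.09], [-1.38, 1.24], [0.06, 2.45], [-1.56, 4.7], [0.09, 2.05], [-2.69, 2.69]. Speed limits (rad/s): [2.57, 2.57, 3.14, 3.14, 3.14, 3.14, 3.14].

INTERFACE

Orientations are given as [roll, pitch, yaw] about the fixed x, y, z axes, in that order (R = Rz(yaw) Ry(pitch) Rx(roll)).
In Python, from station import move_pose, movel, goto_joints, grip, sleep, inverse_kinematics, state, get_image, get_calibration, PlanningError, finish_job, search_frame, place_of gives the robot as it stands. Calls block until the motion is done:
- move_pose(position, orientation): joint-space move of the TCP to a pose.
- movel(position, rot=None, velocity=0.15, force_limit=None): straight line of the TCP; rot=None keeps the orientation; velocity is the mean speed in m/s. With force_limit (N) it stops when the force on the tool has changed by that much, and returns True; else False.
- goto_joints(angles): joint-space move.
- grip(opening, grasp_force=None): finger opening in m; grasp_force is the grip in N (None keeps the last); returns when the fingers have stopped.
- sleep(seconds).
- inverse_kinematics(position, orientation): joint angles nearest the present ones, or None.
- state(): the state.
- get_image(name): name is "side" or "top" or "wrist"; returns the picture (420x560x3 uint8, blue, green, red); there is no depth.
- get_calibration(name): a dict with "fov_y" (degrees; the focal length in pixels is half the picture's height over the tangent of half this angle, whatever the lens; pixels are square), "cx", "cy" (the principal point, pixels), "distortion" ([k1, k2, p1, p2, k3] as OpenCV has them; the pictures are not rectified), "camera_from_world" (4x4, takes a point from world to camera coordinates). Camera axes: x right, y down, z forward; pixel columns grow to the right and rows downward; lengths in m; the calibration is good to about 2 mm. A picture is of the moment at which its call begins: read the wrist's pose just before it. get_calibration takes no time and is no camera call; for the wrist camera it gives the pose at the moment of the call.
A pose or a line that the arm cannot do raises PlanningError and nothing moves.
- finish_job(): hands the job in; it is judged then, once.
Trained networks look in the newest picture that a camera, given by its name, has taken for a name from the list of things; names that differ only in an ending like _2 or _b are one class to them, and where a whole thing is asked for, a point or a joint stands for the part that bears it (a point fixed in the world has none). Each returns a list of dicts, best first, with "score" (0 to 1); they miss things now and then, are a little off and sometimes report something else, mostly with a low value. They report only what shows in the picture. A call takes as long as a camera call. They do not tell look-alikes from the thing itself.
- search_frame(camera, query): "point" ([x, y, z] in m, in world coordinates, good to about 4 mm: the middle of the surface that is visible of it).
- place_of(camera, query): "point" ([x, y, z] in m, in world coordinates, good to about 4 mm: a listed point, or the origin of a listed thing).
The state is a dict: "time": time; "joint_positions": joint angles; "joint_velocities": joint speeds; "joint_efforts": joint torques, N m; "ee_pos": TCP position; "tool_rot": TCP orientation; "force": force on the tool from outside, world axes, zero at the start; "wrist_torque": the same for the moment, N m; "gripper_width": finger opening in m; "finger_force": force on a finger pad.
Only numpy, scipy, OpenCV 4.12 (cv2) and the standard library are available. Lean on these libraries where they do the work, as an engineer would, in place of code of your own. Each camera call takes 0.05 s, during which the arm holds its last target. There are 200 camera calls.

TASK

We are about to crimp the middle size of ring, so check that the spring pilot of its die is not sticking: on the wooden die board, press the pilot pin of the middle-sized die down lightly with your fingertips, a good half of its 12 mm travel, let it spring back up, and draw your hand clear. Do not grip or lift anything, and leave the other two dies, the rings, the pipe, the shade and the press untouched.

Things in the scene. Friction and masses are not known exactly. Their poses are not given: they have to be found in the camera images.
- board: dark wooden die board, fixed, 100 x 300 x 32 mm, with three holes 95 mm apart in a row along its long side (its y axis), a die in each; the three sizes may stand in any order. Origin: centre of its underside, on the cart top (z = 0)
- die_s: the smallest of the three steel press dies that stand in the die board: a round cup 34 mm in outer diameter and 22 mm tall, with a nest 24 mm wide and 8 mm deep in its top, on a 24 mm shank that drops loosely into a hole of the board. Loose, can be lifted out. Origin: on its axis, at the underside of the cup (= the board's top face, 32 mm above the cart); z up
- pilot_s_top (a point): centre of the flat top of the smallest die's spring pilot: a plain steel pin 11 mm in diameter with a 3 mm bevelled edge, in the middle of the nest; when up, its top stands 16 mm above the cup's rim (70 mm above the cart). The point goes down with the pin
- pilot_s (a joint): travel of the smallest die's pilot, in m: 0 = fully up, grows as it is pressed straight down, stop at 0.012. It starts to move at about 2 N, takes about 4 N at 5 mm and 7 N at the stop, and springs back up when let go
- die_m: the middle-sized of the three steel press dies that stand in the die board: a round cup 50 mm in outer diameter and 22 mm tall, with a nest 40 mm wide and 8 mm deep in its top, on a 24 mm shank that drops loosely into a hole of the board. Loose, can be lifted out. Origin: on its axis, at the underside of the cup (= the board's top face, 32 mm above the cart); z up
- pilot_m_top (a point): centre of the flat top of the middle-sized die's spring pilot: a plain steel pin 22 mm in diameter with a 3 mm bevelled edge, in the middle of the nest; when up, its top stands 16 mm above the cup's rim (70 mm above the cart). The point goes down with the pin
- pilot_m (a joint): travel of the middle-sized die's pilot, in m: 0 = fully up, grows as it is pressed straight down, stop at 0.012. It starts to move at about 2 N, takes about 4 N at 5 mm and 7 N at the stop, and springs back up when let go
- die_l: the largest of the three steel press dies that stand in the die board: a round cup 70 mm in outer diameter and 22 mm tall, with a nest 60 mm wide and 8 mm deep in its top, on a 24 mm shank that drops loosely into a hole of the board. Loose, can be lifted out. Origin: on its axis, at the underside of the cup (= the board's top face, 32 mm above the cart); z up
- pilot_l_top (a point): centre of the flat top of the largest die's spring pilot: a plain steel pin 34 mm in diameter with a 3 mm bevelled edge, in the middle of the nest; when up, its top stands 16 mm above the cup's rim (70 mm above the cart). The point goes down with the pin
- pilot_l (a joint): travel of the largest die's pilot, in m: 0 = fully up, grows as it is pressed straight down, stop at 0.012. It starts to move at about 2 N, takes about 4 N at 5 mm and 7 N at the stop, and springs back up when let go
- ring_s: small loose brass crimp ring lying flat on the cart, 22 mm outside, 12 mm inside, 10 mm high. Origin: centre of its underside
- ring_m: middle-sized loose brass crimp ring lying flat on the cart, 38 mm outside, 23 mm inside, 10 mm high. Origin: centre of its underside
- ring_l: large loose brass crimp ring lying flat on the cart, 58 mm outside, 36 mm inside, 12 mm high. Origin: centre of its underside
- pipe: loose brass threaded lamp pipe, 200 mm long, 10 mm in diameter, lying along its x axis on two 17 mm hexagonal lock nuts. Origin: under its middle, on the cart
- shade: loose hexagonal lamp shade of yellow glass panes in brass strips with a brass cap, about 115 mm across the corners, 146 mm tall, standing upright. Origin: centre of its underside
- press: fixed green cast lever press, base 260 x 130 mm, head 365 mm high, its front to its -x; the raised arm, about 400 mm long with a black ball at the end, slopes up and forward to about 630 mm above the cart. A spring holds the arm up. Origin: centre of its underside
There are look-alikes about, which are no part of the job. What is shaped like the die_m but blue or pink is not meant.

How it is judged:
By the outcome, as a careful person would: the job done as asked, in the order asked, and still so for the second after the job is handed in, with the robot touching nothing.
It also fails if it takes over 32 s, if anything falls off the work surface, if the arm or the gripper's body presses on something with over 40 N, if the wrist force passes 120 N, or if a joint passes its speed limit or range.

## Working session

There is one attempt and no reset: what is moved stays moved. The work goes in short steps, each a Python script; the robot and the scene stay as the last script left them, time stands still between calls to the robot, and variables do not carry over. Pictures are saved under pics/ and viewed, at most 10 in all, crops included, and the job is handed in when it is done.

```bash
mkdir -p pics
python3 - <<'E'
from station import *
import cv2,numpy as np
for c in ("top","side"):
    cv2.imwrite(f"pics/{c}0.png",get_image(c))
    for q in ("pilot_s_top","pilot_m_top","pilot_l_top","board","die_m"):
        print(c,q,[(np.round(d["point"],3).tolist(),round(d["score"],2)) for d in place_of(c,q)][:4])
print(state()["time"],state()["tool_rot"])
E
```

```text
top pilot_s_top [([0.493, 0.062, 0.068], 0.36), ([0.614, 0.011, -0.002], 0.23)]
top pilot_m_top [([0.559, -0.117, 0.069], 0.62), ([0.679, -0.175, 0.061], 0.6), ([0.459, -0.246, 0.066], 0.42), ([0.577, -0.245, 0.066], 0.4)]
top pilot_l_top [([0.526, -0.027, 0.066], 0.69)]
top board [([0.524, -0.025, 0.0], 0.69)]
top die_m [([0.523, -0.028, 0.032], 0.86), ([0.46, -0.244, 0.026], 0.74), ([0.677, -0.181, 0.03], 0.71), ([0.578, -0.244, 0.032], 0.61)]
side pilot_s_top [([0.495, 0.068, 0.067], 0.42), ([0.527, -0.028, 0.07], 0.19)]
side pilot_m_top [([0.462, -0.252, 0.064], 0.59), ([0.58, -0.235, 0.059], 0.51), ([0.681, -0.175, 0.061], 0.48), ([0.556, -0.118, 0.07], 0.47)]
side pilot_l_top [([0.528, -0.027, 0.068], 0.53)]
side board [([0.529, -0.027, 0.001], 0.9), ([0.522, -0.026, 0.031], 0.27)]
side die_m [([0.528, -0.026, 0.031], 0.93), ([0.677, -0.172, 0.026], 0.63), ([0.577, -0.241, 0.026], 0.62), ([0.496, 0.064, 0.033], 0.58)]
0.6 [3.14147035e+00 6.25832342e-05 2.86579805e+00]
```

View pics/top0.png

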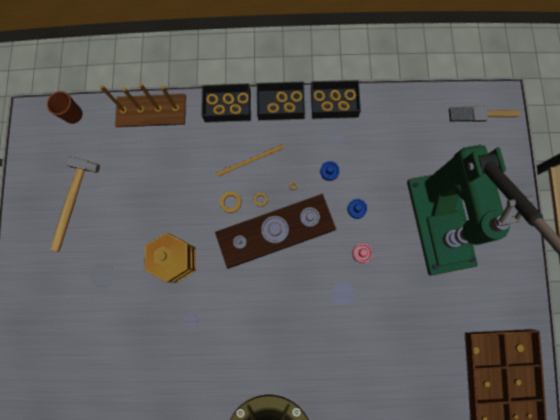

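View pics/side0.png

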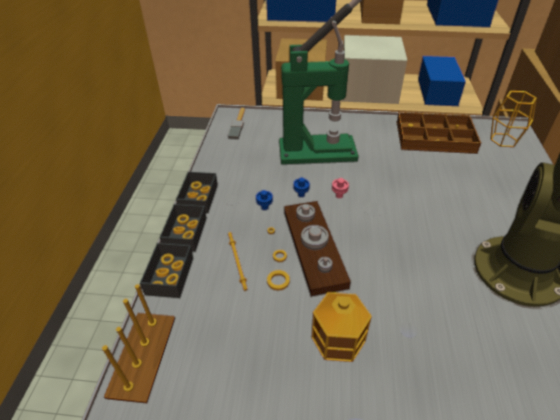

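The candidates for die_m, by top-view pixel:
- **Steel dies on the board:** (239,242) is small, (275,229) is large and (310,216) is middle.
- **Look-alikes off the board:** blue at (329,171) and (357,208), pink at (362,253).

I choose the steel die at (310,216), about (0.558, -0.118), which is 95 mm from the large one. I'll go above it and check with the wrist camera.

Run:
```python
from station import *
import cv2,numpy as np
im=cv2.imread("pics/top0.png"); cv2.imwrite("pics/crop.png",cv2.resize(im[150:280,200:390],None,fx=4,fy=4,interpolation=cv2.INTER_CUBIC))
for y in np.arange(-3.1,3.2,0.4):
    q=inverse_kinematics([.54,-.118,.25],[np.pi,0,y]); print(round(y,2),None if q is None else np.round(q,2))
```

```text
-3.1 [ 0.08  0.1   0.1   1.65 -0.01  1.4   1.79]
-2.7 [ 0.08  0.1   0.09  1.65 -0.01  1.4   2.19]
-2.3 [-0.73  0.13  0.99  1.67 -0.11  1.4   2.69]
-1.9 None
-1.5 None
-1.1 [-0.79  0.14  1.06  1.67 -0.13  1.4  -2.38]
-0.7 [-0.79  0.14  1.06  1.67 -0.13  1.4  -1.98]
-0.3 [-0.79  0.14  1.06  1.67 -0.13  1.4  -1.58]
0.1 [-0.14  0.1   0.33  1.65 -0.03  1.4  -1.28]
0.5 [ 0.09  0.1   0.08  1.64 -0.01  1.4  -0.9 ]
0.9 [ 0.09  0.1   0.08  1.64 -0.01  1.4  -0.5 ]
1.3 [ 0.09  0.1   0.09  1.65 -0.01  1.4  -0.1 ]
1.7 [ 0.08  0.1   0.09  1.65 -0.01  1.4   0.3 ]
2.1 [ 0.08  0.1   0.09  1.65 -0.01  1.4   0.7 ]
2.5 [ 0.08  0.1   0.1   1.65 -0.01  1.4   1.1 ]
2.9 [ 0.07  0.1   0.1   1.65 -0.01  1.4   1.5 ]
```

View pics/crop.png

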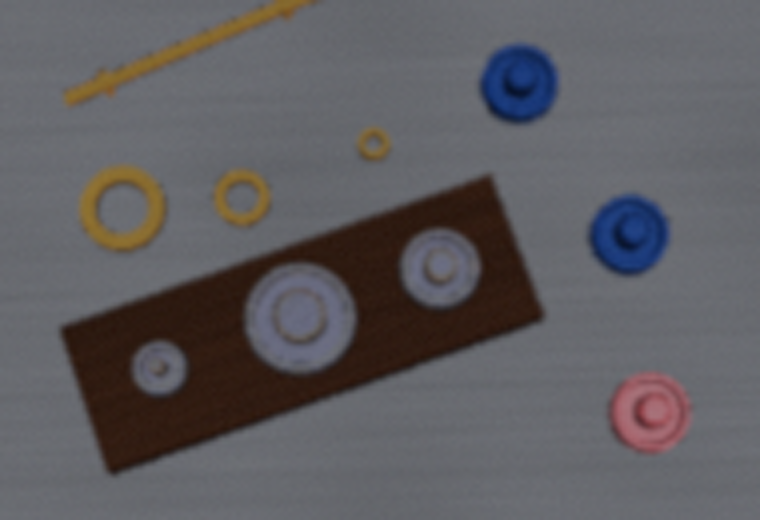

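The crop shows three steel dies on the board. The middle-sized one is at crop (440,267), next to the right end, and the large one is in the centre. I'll lift, swing over and look with the wrist camera.

Run:
```python
from station import *
import cv2,numpy as np
s=state(); p=s["ee_pos"]
movel([p[0],p[1],.27],velocity=.2)
move_pose([.52,-.118,.25],[np.pi,0,1.3])
grip(0.0,20)
cv2.imwrite("pics/w1.png",get_image("wrist"))
for q in ("pilot_m_top","pilot_l_top","die_m"):
    print(q,[(np.round(d["point"],3).tolist(),round(d["score"],2)) for d in place_of("wrist",q)][:4])
c=get_calibration("wrist"); print(c)
s=state();print(s["time"],s["ee_pos"],s["gripper_width"],s["force"])
```

```text
pilot_m_top [([0.574, -0.244, 0.07], 0.8), ([0.681, -0.174, 0.063], 0.79), ([0.651, -0.08, -0.002], 0.75), ([0.557, -0.12, 0.071], 0.74)]
pilot_l_top [([0.526, -0.025, 0.071], 0.56), ([0.497, 0.06, 0.032], 0.21)]
die_m [([0.498, 0.062, 0.031], 0.86), ([0.679, -0.177, 0.024], 0.84), ([0.576, -0.243, 0.025], 0.79), ([0.524, -0.028, 0.033], 0.69)]
{'fov_y': 65.96000764659763, 'cx': 273.19482309639255, 'cy': 216.7118255018572, 'distortion': array([-0.00845939,  0.        ,  0.        ,  0.        ,  0.        ]), 'camera_from_world': array([[ 9.63636702e-01, -2.67215780e-01, -1.83047737e-04,
        -5.32473540e-01],
       [-2.57673864e-01, -9.29407519e-01,  2.64207954e-01,
        -1.97680525e-02],
       [-7.07706606e-02, -2.54553315e-01, -9.64465719e-01,
         4.21631321e-01],
       [ 0.00000000e+00,  0.00000000e+00,  0.00000000e+00,
         1.00000000e+00]])}
4.8833 [ 0.5200229  -0.11806306  0.25001736] 0.00019806822143758786 [-0.09605979  0.09875798  0.74757874]
```

View pics/w1.png

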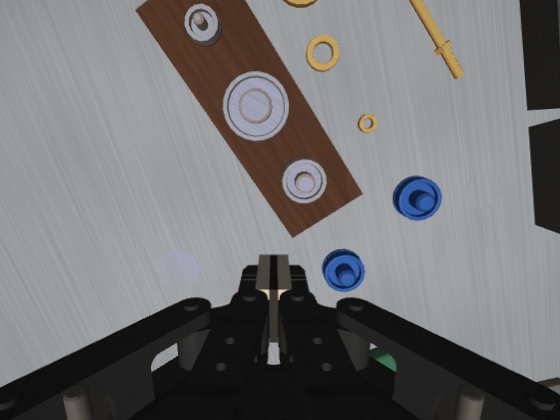

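The wrist view shows the middle-sized steel die nearest the board's end, with its pin top near (305,182). I'll intersect that ray with z=0.07, compare it with the networks' value and press.

Run:
```python
from station import *
import cv2,numpy as np
im=cv2.imread("pics/w1.png"); cv2.imwrite("pics/w1c.png",cv2.resize(im[152:212,272:342],None,fx=8,fy=8,interpolation=cv2.INTER_CUBIC))
c=get_calibration("wrist"); f=210/np.tan(np.radians(c["fov_y"]/2)); T=c["camera_from_world"]
n=cv2.undistortPoints(np.array([[[305.,182.]]]),np.array([[f,0,c["cx"]],[0,f,c["cy"]],[0,0,1]]),c["distortion"])[0,0]
R,t=T[:3,:3],T[:3,3]; o=-R.T@t; d=R.T@[n[0],n[1],1]
print(o+d*(.07-o[2])/d[2], "px per mm", f/np.linalg.norm(d*(.07-o[2])/d[2])/1000)
q=R@[.558,-.118,.07]+t; print("reproj of net estimate",f*q[:2]/q[2]+[c["cx"],c["cy"]])
```

```text
[ 0.55561793 -0.115677    0.07      ] px per mm 0.9302914884739297
reproj of net estimate [307.70479372 183.48722267]
```

View pics/w1c.png

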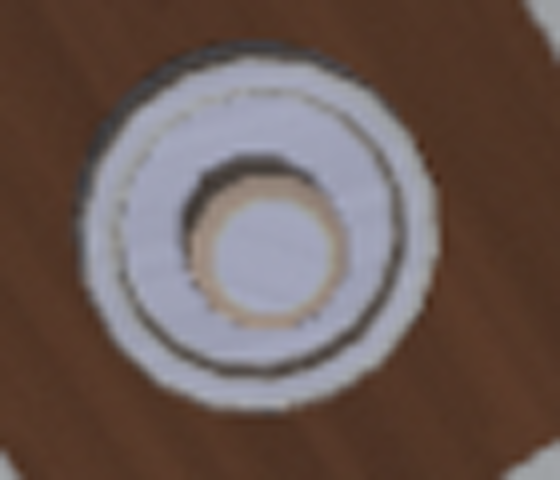

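The crop puts the flat pin top at about (306.2,183.9), which gives (0.557,-0.1175) and agrees with the networks. Now a guarded press in steps.

Run:
```python
from station import *
import numpy as np
X,Y=.557,-.1175
def show(l):
    s=state(); print(l,round(s["time"],2),np.round(s["ee_pos"],4),np.round(s["force"],2))
movel([X,Y,.20],velocity=.15); movel([X,Y,.104],velocity=.12); sleep(.3); show("above")
hit=movel([X,Y,.0845],velocity=.01,force_limit=2.5); show(hit); sleep(.2); show("settled")
```

```text
above 6.7 [ 0.5573 -0.1175  0.1045] [0.49 0.44 0.89]
False 8.8 [ 0.557  -0.1175  0.0845] [ 0.16  0.07 -0.13]
settled 9.0 [ 0.557  -0.1175  0.0845] [ 0.46 -0.48  1.02]
```

No contact force where I expected contact, so I'll look before going on.

Run:
```python
from station import *
import cv2,numpy as np
w=get_image("wrist"); s=get_image("side")
b=np.vstack([cv2.resize(w[180:380,180:380],(600,600))]); a=cv2.resize(s[150:290,250:390],(600,600),interpolation=cv2.INTER_CUBIC)
cv2.imwrite("pics/p1.png",cv2.resize(np.hstack([b,a]),(800,400)))
for _ in range(4):
    sleep(.05); x=state(); print(np.round(x["force"],2),np.round(x["wrist_torque"],2),x["gripper_width"])
for c in("wrist","side"): print([(np.round(d["point"],3).tolist(),round(d["score"],2)) for d in place_of(c,"pilot_m_top")][:5])
```

```text
[ 0.02 -0.38  0.5 ] [-0.04  0.02  0.02] -0.0002625146802038574
[-0.18 -0.26  0.26] [ 0.01 -0.01  0.03] 0.0001359468171925316
[-0.54 -0.12 -0.14] [-0.01 -0.02 -0.01] -7.890931267929778e-05
[0.8  0.17 0.24] [0.   0.03 0.07] -7.275645981269257e-05
[([0.559, -0.117, 0.069], 0.83), ([0.681, -0.17, 0.064], 0.74)]
[([0.556, -0.118, 0.066], 0.51), ([0.462, -0.25, 0.066], 0.51), ([0.682, -0.18, 0.061], 0.49)]
```

View pics/p1.png

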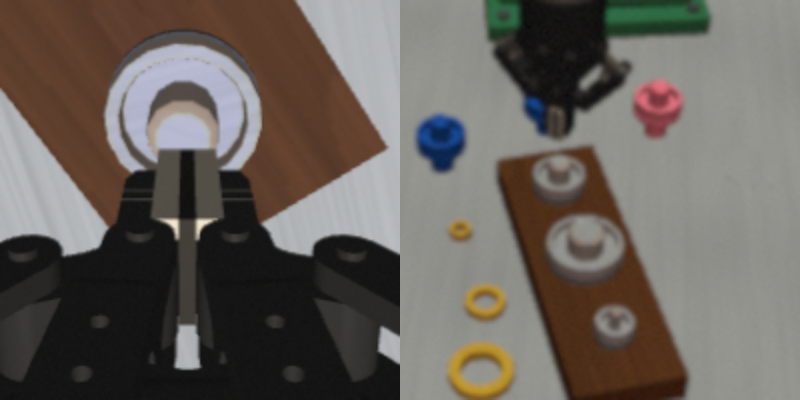

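The tip seems to hover above the pin or to the -y side of it. I'll triangulate the fingertip from the wrist (274,255) and the side (306,195.5).

```bash
cat > geo.py <<'E'
from station import *
import cv2,numpy as np
def cam(n):
    c=get_calibration(n); f=210/np.tan(np.radians(c["fov_y"]/2)); T=c["camera_from_world"]
    return np.array([[f,0,c["cx"]],[0,f,c["cy"]],[0,0,1]]),c["distortion"],T[:3,:3],T[:3,3]
def ray(n,px):
    K,D,R,t=cam(n); u=cv2.undistortPoints(np.array([[px]],float),K,D)[0,0]
    d=R.T@[u[0],u[1],1]; return -R.T@t,d/np.linalg.norm(d)
def proj(n,p):
    K,D,R,t=cam(n); return cv2.projectPoints(np.array([p],float),cv2.Rodrigues(R)[0],t,K,D)[0][0,0].round(1)
E
python3 - <<'E'
from geo import *
p=state()["ee_pos"]; print(p,state()["tool_rot"])
for n in("wrist","side","top"): print(n,[proj(n,p+[0,0,z]) for z in(0,-.009,-.022)],"pin",proj(n,[.557,-.1175,.07]))
(o1,d1),(o2,d2)=ray("wrist",(274,255)),ray("side",(306,195.5))
s=np.linalg.lstsq(np.c_[d1,-d2],o2-o1,rcond=None)[0]; print(o1+s[0]*d1,o2+s[1]*d2)
E
```

```text
[ 0.55700444 -0.1175007   0.0844884 ] [-3.14158291e+00  4.41597850e-06  1.30002221e+00]
wrist [array([273.4, 257.6]), array([273.4, 251.5]), array([273.4, 243.5])] pin [273.4 248. ]
side [array([304.2, 201.8]), array([304.1, 204.3]), array([304. , 207.8])] pin [304.1 205.8]
top [array([310.7, 214.1]), array([310.6, 214.7]), array([310.4, 215.5])] pin [310.5 215.1]
[ 0.56110267 -0.10363036  0.11642328] [ 0.55218892 -0.10542809  0.11807111]
```

Both cameras put the visible tip near z≈0.115, which is well above the stated fingertip height. I'll take a bigger side crop before continuing.

Run:
```python
from geo import *
im=get_image("side")
cv2.imwrite("pics/s2.png",cv2.resize(im[140:230,250:360],None,fx=6.5,fy=6.5,interpolation=cv2.INTER_CUBIC))
o,d=ray("wrist",(274,255)); print("cam",o)
```

```text
cam [ 0.57485848 -0.05281689  0.24626927]
```

View pics/s2.png

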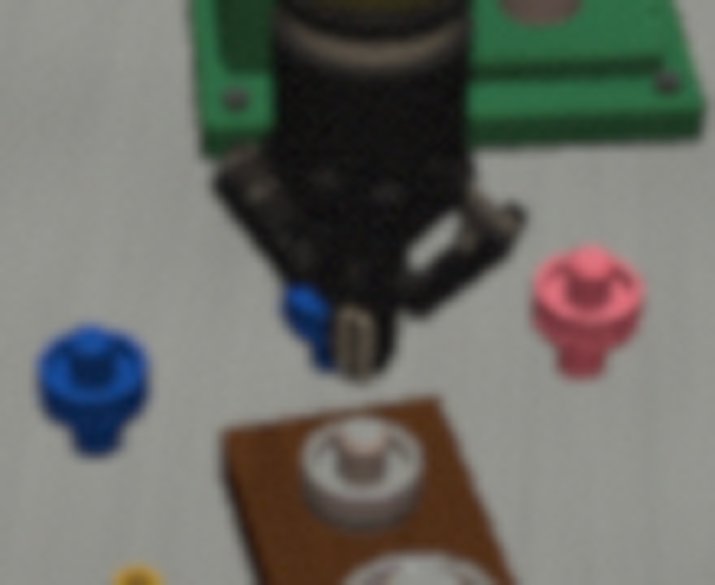

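The picture shows the closed fingertips in line with the pin but about 30 mm above it, so the tool is shorter than stated. I'll continue with a guarded descent and let the force decide.

Run:
```python
from geo import *
X,Y=.557,-.1175
def show(l):
    s=state(); print(l,round(s["time"],2),np.round(s["ee_pos"],4),np.round(s["force"],2))
z=.0845; hit=False
hit=movel([X,Y,.066],velocity=.015,force_limit=2.5); show(hit)
if not hit: hit=movel([X,Y,.045],velocity=.01,force_limit=2.5); show(hit)
sleep(.2); show("settled")
im=get_image("side"); w=get_image("wrist")
a=cv2.resize(im[150:230,260:340],(400,400),interpolation=cv2.INTER_CUBIC); b=cv2.resize(w[180:340,194:354],(400,400))
cv2.imwrite("pics/s3.png",np.hstack([a,b]))
```

```text
False 10.83 [ 0.5571 -0.1175  0.0661] [0.27 0.41 0.56]
True 12.27 [ 0.5569 -0.1175  0.0503] [-0.41 -0.43  1.52]
settled 12.47 [ 0.5569 -0.1175  0.0502] [ 2.31 -0.15  2.91]
```

View pics/s3.png

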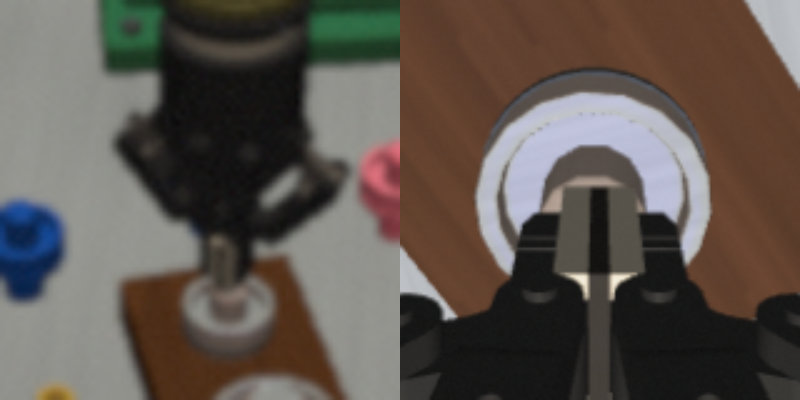

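The tips rest on the pin at about 2.5 N. Now I'll press, judging the travel from both averaged force and displacement.

Run:
```python
from geo import *
X,Y=.557,-.1175
def avg(n=12):
    F=[]
    for _ in range(n): sleep(.04); F.append(state()["force"])
    return np.mean(F,0)
def show(l):
    s=state(); f=avg(); print(l,round(s["time"],2),np.round(s["ee_pos"],4),np.round(f,2)); return f[2]
show("touch")
for z in(.047,.0445,.0425,.0405,.0385):
    movel([X,Y,z],velocity=.01)
    f=show(z)
    if f>5.0: break
    if state()["time"]>22: break
```

```text
touch 12.57 [ 0.5569 -0.1175  0.0502] [ 1.8  -0.43  2.75]
0.047 13.51 [ 0.5564 -0.1174  0.0468] [-1.52  0.5   4.  ]
0.0445 14.41 [ 0.5565 -0.1174  0.0443] [-3.69  0.76  4.92]
0.0425 15.26 [ 0.5572 -0.1176  0.0427] [-3.47  0.66  5.79]
```

The force of 5.8 N and the descent both imply about 8–9 mm of travel, short of the stop. I'll release straight up and verify.

Run:
```python
from geo import *
X,Y=.557,-.1175
movel([X,Y,.075],velocity=.03); movel([X,Y,.22],velocity=.12); sleep(.3)
s=state(); print(s["time"],s["ee_pos"],np.round(s["force"],2))
w=get_image("wrist"); cv2.imwrite("pics/end.png",w)
for q in("pilot_m_top","die_m"): print(q,[(np.round(d["point"],3).tolist(),round(d["score"],2)) for d in place_of("wrist",q)][:5])
```

```text
18.65 [ 0.55683469 -0.11744661  0.21964811] [0.89 0.59 0.74]
pilot_m_top [([0.561, -0.118, 0.07], 0.88), ([0.574, -0.247, 0.07], 0.82), ([0.68, -0.172, 0.063], 0.64)]
die_m [([0.526, -0.028, 0.029], 0.75), ([0.554, -0.114, 0.034], 0.73), ([0.574, -0.244, 0.026], 0.69), ([0.495, 0.062, 0.03], 0.67), ([0.681, -0.178, 0.025], 0.63)]
```

View pics/end.png

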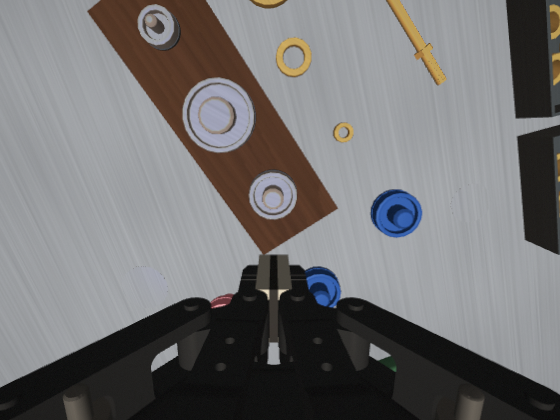

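The pin at (273,197) is back up (top at z≈0.07). The die is seated, everything else is as it was, and the hand is clear.

```bash
python3 -c "
from station import *
print(finish_job())"
```

```text
the job is handed in; nothing more can be done
None
```

I pressed the middle die's pilot down about 8–9 mm (estimated from about 5.8 N and the descent), it sprang back to full height, and I drew the hand clear and handed the job in at about 19 s, seeing nothing else disturbed.

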